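Load a screen into the label press and lock it

TASK

Load the screen that is lying loose on the pallet of the small screen-printing press: keeping it flat on the pallet, slide it under the open clamp jaw until it is fully home, squarely against both back stops and flush with the side fence. Then swing the clamp lever all the way down to lock it. Leave the jars, tools and other things on the table where they are.

Things in the scene. Friction and masses are not known exactly. Their poses are not given: they have to be found in the camera images.
- press: small table-top screen-printing press, fixed: grey base plate 450 x 275 x 15 mm with a wooden pallet on it, pallet top 30 mm above the table. Origin on the table below the point where the screen's middle belongs; x = feed direction, towards the clamp head; z up; y away from the fence. In this frame (mm) the pallet top spans x -230 to 66 (then the clamp's flush steel lower jaw, to 128), y -80 to 118; clamp head x 68 to 175
- home (a point): point on the pallet top (30 mm above the table), x = y = 0 of the press: where the underside centre of the screen is when it is fully home
- fence (a point): middle of the guiding face of the side fence, at pallet level. The fence is an aluminium bar along the press's x, from x -160 to 45 mm, face at y = -80 mm, 12 mm thick, its top 17 mm above the pallet
- mouth (a point): middle of the clamp's mouth at pallet level, x = 68 mm, y = 0 of the press: a slot under the jaw plate facing -x, 150 mm wide (y -75 to 75), open at its sides, about 23 mm high above the pallet while the lever is up
- stop_left (a point): face of a round steel back stop stud 14 mm across, deep in the mouth at x = 100 mm, y = 55 mm of the press, 9.5 mm above the pallet; the screen's front rail must touch it
- stop_right (a point): face of a round steel back stop stud 14 mm across, deep in the mouth at x = 100 mm, y = -55 mm of the press, 9.5 mm above the pallet; the screen's front rail must touch it
- screen: the loose printing screen: aluminium frame of 20 x 20 mm tube, 200 mm long (x) by 160 mm wide (y), 20 mm high, about 0.34 kg; dark mesh 2 to 5 mm above the underside leaves a well 160 x 120 mm, 15 mm deep. Origin at the centre of the underside. Lies on the pallet, short of the clamp, off the fence, x roughly along the feed. Pushed at one point it may jam askew; a broad push squares it
- jaw: steel jaw plate of the clamp, 60 x 150 x 11 mm, above the mouth; origin at the centre of its underside; the lever's cam drives it straight down about 4 mm onto the frame's front rail (it rises again with the lever)
- lever (a joint): angle of the clamp lever above the horizontal, rad: about 1.4 to 1.75 at the start (standing up, clamp open), 0 = all the way down on its end stop, pointing along the press's +x, clamp locked. Stiff: it takes about 3 N at the grip, 5 N over the last 0.2 rad where the jaw bites, and stays where it is left
- cam_pin (a point): pivot of the lever, 76 mm above the table at x = 85, y = 0 of the press; its axis lies along the press's y. Highest fixed parts of the head near it: two cheeks (x 73 to 148, y -21 to 21) 89 mm above the table; two hinge lugs with black knobs at x 155, y -108 and 108 are 80 mm high
- lever_grip (a point): middle of the lever's black round grip, on its axis, 100 mm from the pivot; the grip is 21 mm thick and runs from 65 to 135 mm from the pivot; the lever swings in the vertical plane y = 0 of the press
- tape: bystander: roll of tape, 52 mm across, 24 mm high, lying on the press base behind the fence; origin at the centre of its underside
- jar_a: bystander: lidded ink jar, 68 mm across, 85 mm high, on the table beyond the fence; origin at the centre of its underside
- jar_b: bystander: lidded ink jar, 68 mm across, 85 mm high, on the table beyond the fence; origin at the centre of its underside
- cup: bystander: small open ink cup, 72 mm across, 45 mm high, on the table near the pallet's open end; origin at the centre of its underside
- squeegee: bystander: wooden squeegee 180 x 75 mm, 26 mm high, lying on the table beside the press, on the side away from the fence; origin at its underside under the wooden handle
- knife: bystander: ink spatula 200 mm long lying on the table beyond the clamp end
- brush: bystander: brush 170 mm long lying on the press base behind the fence

How it is judged:
By the outcome, as a careful person would: the job done as asked, in the order asked, and still so for the second after the job is handed in, with the robot touching nothing.
It also fails if it takes over 58 s, if anything falls off the work surface, if the arm or the gripper's body presses on something with over 40 N, if the wrist force passes 120 N, or if a joint passes its speed limit or range.

ROBOT

A 6-joint arm with a two-finger parallel gripper is mounted at the origin on the work surface. World frame = base frame: x ahead of the robot, y to its left, z up, the work surface at z = 0. Lengths are in m, angles in rad, forces in N, time in s.
With the tool pointing down it reaches from about 0.4 to 0.825 m from the base axis. Payload 7 kg.
Tool frame: the origin (TCP) lies on the front face of the gripper's body, between the roots of the fingers; the fingertips stand 73 mm ahead of it and the grasp point (between the pads) lies 54 mm ahead of it; y points along the fingers, z is the direction in which the jaws open and shut, and the axes are right-handed (so a half turn about y gives the same grasp; the last joint's range is limited). The gripper opens to 85 mm and grips with 20 to 120 N. Pads are 22 mm wide; open, the fingers measure 114 mm over their backs; the gripper's body (76 mm by 85 mm) begins 54 mm behind the grasp point. The pads swing forward as they close: fully open they stand 13 mm farther back than shut.
Start: joints at [1.509, 0.359, 0.012, 0, -1.224, -0.288], TCP at [0.231, 0.634, 0.304] pointing down, gripper open.
Joint ranges: [-3.07, 3.07], [-1.43, 2.12], [-1.02, 1.25], [-3.03, 1.67], [-3.05, -0], [-3.03, 3.03]. Speed limits (rad/s): [2.39, 2.39, 3.01, 3.14, 3.14, 3.14].

INTERFACE

Orientations are given as a 3x3 rotation matrix whose columns are the frame's x, y, z axes.
In Python, from workcell import manip gives the robot as it stands.
- The arm moves only by the tool jog_arm, never from a script. Its argument "moves" is a list that holds one entry, the list of rows, each a list of 4 numbers: the shift along the world's x, y, z in units of 30 mm (1.0 is 30 mm), then the turn about the world's z in units of 6 degrees (1.0 is 6 degrees). In form: [[[tx, ty, tz, spin], ...]]. A call has 1 to 20 rows; each row is the pose to reach, as a shift and turn from the pose commanded when the call began; what a row does not reach only later rows make up. A row lasts 1/12 s, in which the tool goes at most 41.7 mm and 7.16 degrees, less where a joint would pass 70% of its speed; a pose out of reach is approached as far as the arm can. A call with a gripper value outside its range is refused whole. "jaw" is the closure, from 0 (fully open) to 1 (shut), set as the call begins (left out, the last holds). The fingers move at their own pace and stop on an object; the grip force is fixed at half the most. Time passes only in rows, so rows that repeat a pose let the fingers close. It gives the time, the measured TCP pose, the force and the opening at its end, in the units of the state.
- manip.get_obs(): the state, without advancing time (a new reading comes with each control period).
- manip.snapshot(name): name is "scene" or "top"; returns (picture, depth): 420x560x3 uint8, blue, green, red; 420x560 float32, m along the optical axis (not along the pixel's ray), 0 where there is no reading.
- manip.get_calibration(name): a dict with "mtx" (3x3 intrinsics, pixels), "pose" (4x4, takes a point from camera to world coordinates). Camera axes: x right, y down, z forward; pixel columns grow to the right and rows downward; lengths in m; the calibration is good to about 2 mm. A picture is of the moment at which its call begins. get_calibration takes no time and is no camera call.
- manip.job_done(): hands the job in, once; it reports no verdict.
Trained networks look in the newest picture that a camera, given by its name, has taken for a name from the list of things; names that differ only in an ending like _2 or _b are one class to them, and where a whole thing is asked for, a point or a joint stands for the part that bears it (a point fixed in the world has none). Each returns a list of dicts, best first, with "p" (0 to 1); they miss things now and then, are a little off and sometimes report something else, mostly with a low value. They report only what shows in the picture. A call takes as long as a camera call.
- manip.regions_of(camera, label): "region" (420x560 bool, what is visible of it).
- manip.place_of(camera, label): "at" ([x, y, z] in m, in world coordinates, good to about 4 mm: a listed point, or the origin of a listed thing).
The state is a dict: "time_s": time; "joint_pos": joint angles; "joint_vel": joint speeds; "joint_efforts": joint torques, N m; "tool_pos": TCP position; "tcp_rot": TCP orientation; "contact_force": force on the tool from outside, world axes, zero at the start; "torque": the same for the moment, N m; "width": opening from 0.0 (shut) to 1.0 (fully open).
Only numpy, scipy, OpenCV 4.12 (cv2) and the standard library are available. Lean on these libraries where they do the work, as an engineer would, in place of code of your own. Each camera call takes 0.05 s, during which the arm holds its last target.

## Working session

There is one attempt and no reset: what is moved stays moved. The work goes in short steps, Python scripts to look and compute and a tool call to move; the robot and the scene stay as the last step left them, time stands still between calls to the robot, and variables do not carry over. Pictures are saved under pics/ and viewed, and the job is handed in when it is done.

Besides the shell and the picture viewer there is one more tool, called after "Request:" as name(argument=value, ...), one argument or row to a line, values as JSON. jog_arm: Moves the arm, as the interface text tells. Its arguments: {"type":"object","properties":{"moves":{"type":"array"},"jaw":{"type":"number"}},"required":["moves"]}

```bash
mkdir -p pics; ls; python3 - <<'E'
from workcell import manip
import cv2,numpy as np
for c in ["scene","top"]:
    p,d=manip.snapshot(c); cv2.imwrite(f"pics/{c}0.png",p); np.save(f"pics/{c}0d.npy",d)
    k=manip.get_calibration(c); print(c,k["mtx"].round(1).tolist(),k["pose"].round(3).tolist())
    for l in ["home","fence","mouth","stop_left","stop_right","screen","jaw","cam_pin","lever_grip","tape","jar_a","cup","squeegee","knife","brush","press"]:
        try:
            r=manip.place_of(c,l); print(l,[(np.round(x["at"],3).tolist(),round(x["p"],2)) for x in r[:3]])
        except Exception as e: print(l,e)
o=manip.get_obs(); print(o)
E
```

```text
pics
scene [[492.7, 0.0, 287.2], [0.0, 492.7, 214.2], [0.0, 0.0, 1.0]] [[-0.008, 0.854, -0.52, 1.148], [1.0, 0.014, 0.008, -0.047], [0.014, -0.52, -0.854, 1.047], [0.0, 0.0, 0.0, 1.0]]
home [([0.573, -0.035, 0.029], 0.7)]
fence [([0.662, -0.063, 0.03], 0.8)]
mouth [([0.546, 0.032, 0.027], 0.7)]
stop_left [([0.484, 0.04, 0.039], 0.63)]
stop_right [([0.589, 0.077, 0.041], 0.69), ([0.565, -0.126, 0.032], 0.32)]
screen [([0.563, -0.125, 0.033], 0.7)]
jaw [([0.54, 0.056, 0.052], 0.66), ([0.574, -0.036, 0.031], 0.43)]
cam_pin [([0.546, 0.045, 0.077], 0.88)]
lever_grip [([0.546, 0.035, 0.176], 0.76)]
tape [([0.658, 0.07, 0.016], 0.59)]
jar_a [([0.717, 0.112, -0.003], 0.96), ([0.772, -0.067, 0.002], 0.7)]
cup [([0.658, -0.338, -0.0], 0.64)]
squeegee [([0.402, -0.059, 0.002], 0.64)]
knife [([0.386, 0.202, 0.0], 0.81)]
brush [([0.716, -0.097, 0.02], 0.62)]
press [([0.57, -0.038, 0.003], 0.84)]
top [[381.9, 0.0, 274.7], [0.0, 381.9, 210.6], [0.0, 0.0, 1.0]] [[-0.031, -0.998, 0.062, 0.52], [-0.999, 0.031, 0.014, -0.018], [-0.016, -0.061, -0.998, 0.875], [0.0, 0.0, 0.0, 1.0]]
home [([0.573, -0.03
[... 1119 characters left out ...]
22409195e+00, -2.88132816e-01]), 'joint_vel': array([ 5.21684632e-04, -2.25756339e-04, -2.30752159e-04,  8.22201443e-05,
        4.23983993e-04, -5.15967547e-04]), 'joint_efforts': array([ 1.14914692e-03, -5.82970440e+01,  2.93641555e+01,  6.94143400e+00,
       -7.81320468e-04, -8.51156670e-06]), 'tool_pos': array([0.23132556, 0.6340951 , 0.3038882 ]), 'tcp_rot': array([[-9.39438674e-01,  3.75324064e-06, -3.42717052e-01],
       [ 3.42717051e-01, -2.62753541e-05, -9.39438674e-01],
       [-1.25309513e-05, -1.00000000e+00,  2.33977842e-05]]), 'contact_force': array([ 0.45183489, -0.14842024, -0.35482783]), 'torque': array([-0.00966597, -0.02940403, -0.03869806]), 'width': 1.0033134536142374}
```

View pics/scene0.png

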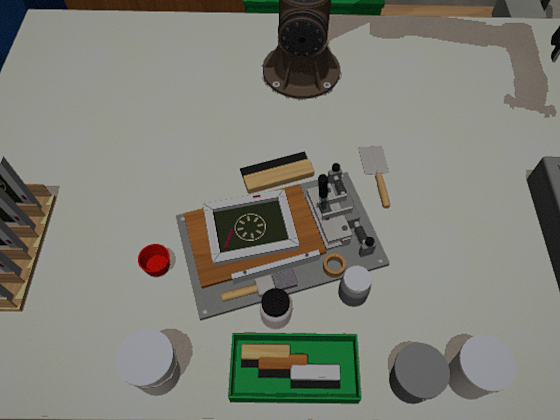

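View pics/top0.png

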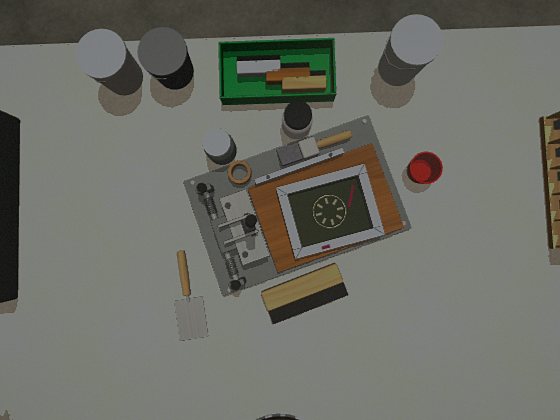

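The pictures show the press with its feed pointing up-left in the top view. The screen is centred at about (330,210) and short of the clamp, with the lever upright at (250,222). I'll fit the press and screen poses next.

```bash
cat > h.py <<'E'
from workcell import manip
import cv2,numpy as np
from scipy.optimize import least_squares
def cal(c):
    k=manip.get_calibration(c); return k["mtx"],k["pose"]
def proj(c,P):
    K,T=cal(c); Ti=np.linalg.inv(T); q=(Ti[:3,:3]@np.atleast_2d(P).T).T+Ti[:3,3]; u=(K@q.T).T; return u[:,:2]/u[:,2:]
def cloud(c,d):
    K,T=cal(c); v,u=np.mgrid[:d.shape[0],:d.shape[1]]
    p=np.stack([(u-K[0,2])/K[0,0]*d,(v-K[1,2])/K[1,1]*d,d],-1)
    return p@T[:3,:3].T+T[:3,3]
def toW(pose,P): # pose x,y,yaw ; P press coords m
    P=np.atleast_2d(P).astype(float); c,s=np.cos(pose[2]),np.sin(pose[2]); R=np.array([[c,-s],[s,c]])
    o=P.copy(); o[:,:2]=P[:,:2]@R.T+pose[:2]; return o
def toP(pose,W):
    W=np.atleast_2d(W).astype(float); c,s=np.cos(pose[2]),np.sin(pose[2]); R=np.array([[c,-s],[s,c]])
    o=W.copy(); o[:,:2]=(W[:,:2]-pose[:2])@R; return o
def lines(img,c,pose,poly,col,closed=True):
    uv=proj(c,toW(pose,poly)); cv2.polylines(img,[np.round(uv*16).astype(np.int32)],closed,col,1,cv2.LINE_AA,4)
E
python3 - <<'E'
from h import *
names={"home":(0,0),"fence":(-57.5,-80),"mouth":(68,0),"stop_left":(100,55),"stop_right":(100,-55),"cam_pin":(85,0)}
W={"home":[(.573,-.035),(.573,-.038)],"fence":[(.662,-.063),(.662,-.062)],"mouth":[(.546,.032),(.546,.030)],"stop_left":[(.484,.040),(.489,.042)],"stop_right":[(.589,.077),(.591,.076)],"cam_pin":[(.546,.045),(.544,.049)]}
A=[];B=[]
for n in W:
    for w in W[n]: A.append(np.r_[np.array(names[n])/1e3,0]);B.append(w)
A=np.array(A);B=np.array(B)
r=least_squares(lambda p:(toW(p,A)[:,:2]-B).ravel(),[.57,-.036,1.95],loss='soft_l1',f_scale=.003)
p=r.x;print(p,np.degrees(p[2]));print(((toW(p,A)[:,:2]-B)*1e3).round(1).tolist())
np.save("press0.npy",p)
for c in["scene","top"]:
    im=cv2.imread(f"pics/{c}0.png");
    L=lambda pts,col:lines(im,c,p,np.array(pts)/1e3,col)
    L([(-230,-80,30),(66,-80,30),(66,118,30),(-230,118,30)],(0,255,0))
    L([(-160,-80,47),(45,-80,47),(45,-92,47),(-160,-92,47)],(255,0,255))
    L([(-100,-80,50),(100,-80,50),(100,80,50),(-100,80,50)],(0,255,255))
    uv=proj(c,toW(p,[[-.05,0,.04]]))[0].astype(int)
    M=np.float32([[3,0,400-3*uv[0]],[0,3,300-3*uv[1]]])
    cv2.imwrite(f"pics/{c}0o.png",cv2.warpAffine(im,M,(800,600),flags=cv2.INTER_CUBIC))
    print(c,uv)
E
```

```text
[ 0.57032389 -0.03486827  1.89988143] 108.8551874370207
[[-2.7, 0.1], [-2.7, 3.1], [2.6, -0.4], [2.6, -1.4], [2.3, -2.5], [2.3, -0.5], [2.0, 2.0], [-3.0, -0.0], [1.1, 0.5], [-0.9, 1.5], [-3.1, 0.6], [-1.1, -3.4]]
scene [268 232]
top [309 202]
```

View pics/top0o.png

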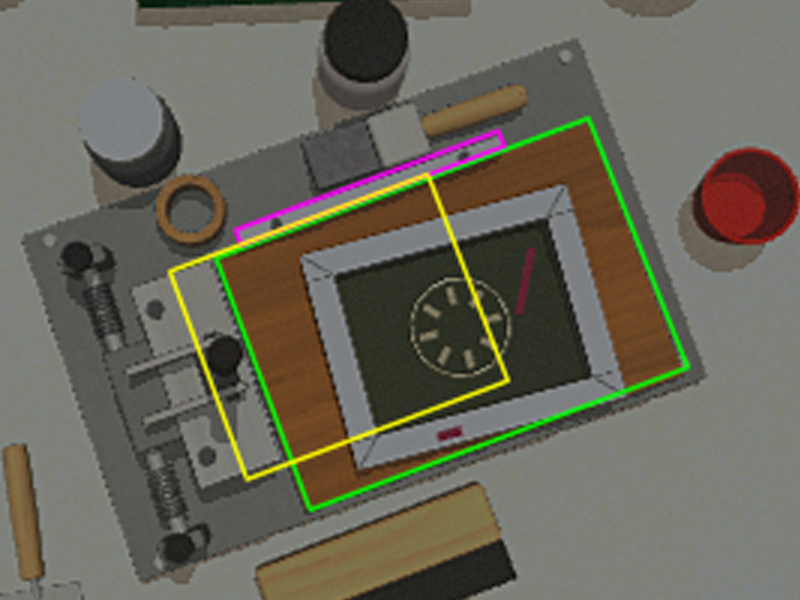

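View pics/scene0o.png

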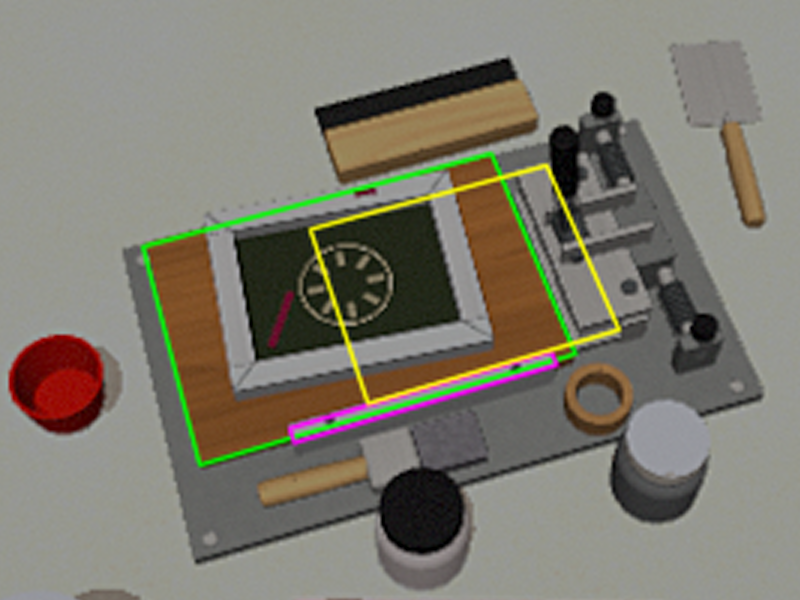

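```bash
python3 - <<'E'
from h import *
p=np.load("press0.npy")
obs={"top":([(300,257),(568,185),(624,395),(357,468)],(309,202)),"scene":([(492,342),(236,390),(208,213),(447,172)],(268,232))}
S=np.array([[.1,-.08,.05],[-.1,-.08,.05],[-.1,.08,.05],[.1,.08,.05]])
def f(q,cs=("top","scene")):
    return np.concatenate([(proj(c,toW(q,S))-((np.array(obs[c][0])-[400,300])/3+obs[c][1])).ravel() for c in cs])
for cs in [("top",),("scene",),("top","scene")]:
    r=least_squares(lambda q:f(q,cs),[.567,-.125,1.9]);q=r.x
    print(cs,q.round(4),f(q,cs).round(1).tolist(), "press frame mm",(toP(p,[[q[0],q[1],0]])*1e3).round(1),np.degrees(q[2]-p[2]).round(2))
    print((toP(p,toW(q,S))*1e3).round(0).tolist())
d=np.load("pics/top0d.npy");C=cloud("top",d)
P=toP(p,C.reshape(-1,3))
m=(abs(P[:,1])<15)&(P[:,0]>.03)&(P[:,0]<.14)&(P[:,2]>.1)
Q=P[m]*1e3;print(len(Q),Q.mean(0).round(0));print(Q[np.argsort(-Q[:,2])][::8].round(0).tolist())
d=np.load("pics/scene0d.npy");C=cloud("scene",d)
P=toP(p,C.reshape(-1,3))
m=(abs(P[:,1])<25)&(P[:,0]>.03)&(P[:,0]<.14)&(P[:,2]>.1)
Q=P[m]*1e3;print(len(Q),Q.mean(0).round(0));print(Q[np.argsort(-Q[:,2])][::8].round(0).tolist())
E
```

```text
('top',) [ 0.5674 -0.1245  1.8001] [-0.2, -0.8, -0.6, -0.5, 0.9, 0.8, -0.1, 0.5] press frame mm [[-83.9  31.7   0. ]] -5.72
[[8.0, -58.0, 50.0], [-191.0, -38.0, 50.0], [-175.0, 121.0, 50.0], [24.0, 101.0, 50.0]]
('scene',) [ 0.5695 -0.1243  1.7948] [0.9, -0.2, -1.0, 0.3, -0.9, 0.1, 1.1, -0.4] press frame mm [[-84.4  29.7   0. ]] -6.02
[[7.0, -60.0, 50.0], [-192.0, -39.0, 50.0], [-175.0, 120.0, 50.0], [23.0, 99.0, 50.0]]
('top', 'scene') [ 0.5682 -0.1244  1.7979] [-0.2, -1.3, -0.6, -0.8, 0.9, 0.5, -0.2, -0.0, 1.0, -0.9, -0.9, -0.1, -1.0, -0.2, 0.9, -0.9] press frame mm [[-84.1  30.9   0. ]] -5.84
[[7.0, -59.0, 50.0], [-192.0, -38.0, 50.0], [-175.0, 121.0, 50.0], [24.0, 100.0, 50.0]]
1949 [  72. -158.  488.]
[[33.0, 42.0, 875.0], [33.0, 42.0, 875.0], [33.0, 42.0, 875.0], [33.0, 42.0, 875.0], [33.0, 42.0, 875.0], [33.0, 42.0, 875.0], [33.0, 42.0, 875.0], [33.0, 42.0, 875.0], [33.0, 42.0, 875.0], [33.0, 42.0, 875.0], [33.0, 42.0, 875.0], [33.0, 42.0, 875.0], [33.0, 42.0, 875.0], [33.0, 42.0, 875.0], [33.0, 42.0, 875.0], [33.0, 42.0, 875.0], [33.0, 42.0, 875.0], [33.0, 42.0, 875.0], [33.0
[... 7194 characters left out ...]
54.0, 101.0], [91.0, -386.0, 101.0], [99.0, -426.0, 101.0], [87.0, -425.0, 101.0], [102.0, -449.0, 101.0], [121.0, -449.0, 101.0], [125.0, -389.0, 101.0], [133.0, -362.0, 101.0], [93.0, -383.0, 101.0], [124.0, -418.0, 101.0], [133.0, -404.0, 101.0], [135.0, -392.0, 100.0], [108.0, -442.0, 100.0], [126.0, -405.0, 100.0], [130.0, -354.0, 100.0], [94.0, -429.0, 100.0], [90.0, -411.0, 100.0], [112.0, -373.0, 100.0], [92.0, -419.0, 100.0], [118.0, -393.0, 100.0], [129.0, -378.0, 100.0], [120.0, -438.0, 100.0], [137.0, -453.0, 100.0], [83.0, -409.0, 100.0], [120.0, -409.0, 100.0], [114.0, -379.0, 100.0], [117.0, -385.0, 100.0], [90.0, -393.0, 100.0], [139.0, -366.0, 100.0], [106.0, -377.0, 100.0]]
```

Screen in the press frame is at about (-84, 31) mm, yawed -5.8°; corner residuals are about 1 px. The lever leans slightly back, with its top at x≈73, z≈212. I'll push to the fence first.

```bash
cat >> h.py <<'E'
def units(pose,xyz_mm,z,spin_deg=None):
    """target TCP in press mm + world z mm -> jog units from current commanded approx (measured)"""
    o=manip.get_obs(); w=toW(pose,[[xyz_mm[0]/1e3,xyz_mm[1]/1e3,z/1e3]])[0]
    d=(w-o["tool_pos"])/.03
    a=np.degrees(np.arctan2(o["tcp_rot"][1,2],o["tcp_rot"][0,2])); 
    s=None if spin_deg is None else ((np.degrees(pose[2])+spin_deg-a+90)%180-90)/6
    print("target",w.round(4),"units",d.round(2),"spin",s if s is None else round(s,2),"rows>=",round(np.linalg.norm(w-o["tool_pos"])/.0417,1))
def where(pose):
    o=manip.get_obs(); a=np.degrees(np.arctan2(o["tcp_rot"][1,2],o["tcp_rot"][0,2])-pose[2])
    print("t",round(o["time_s"],2),"tcp press mm",(toP(pose,[o["tool_pos"]])*1e3).round(1),"toolz rel",round(a,1),"F",o["contact_force"].round(1),"w",round(o["width"],2))
E
python3 - <<'E'
from h import *
p=np.load("press0.npy");units(p,(-84,150),304,0);units(p,(-84,150),160,0)
print("press x,y axes in units per 10mm",np.cos(p[2])/3,np.sin(p[2])/3)
E
```

```text
target [ 0.4555 -0.1628  0.304 ] units [  7.47 -26.56   0.  ] spin 6.48 rows>= 19.9
target [ 0.4555 -0.1628  0.16  ] units [  7.47 -26.56  -4.8 ] spin 6.48 rows>= 20.2
press x,y axes in units per 10mm -0.10772578683792251 0.31544613797170123
```

Request:
jog_arm(
  moves=[
    [[2,-1.2,0,1],[3,-2.5,0,2],[4,-3.8,0,3],[5,-5,0,4],[6,-6.3,0,5],[7,-7.6,0,6],[8,-8.9,0,6.5],[8.5,-10.2,0,6.5],[8.5,-11.5,0,6.5],[8.5,-12.8,0,6.5],[8.5,-14.1,0,6.5],[8.5,-15.4,0,6.5],[8.5,-16.7,0,6.5],[8.5,-18,0,6.5],[8.5,-19.3,0,6.5],[8.2,-20.6,0,6.5],[8,-21.9,0,6.5],[7.8,-23.2,0,6.5],[7.6,-24.5,0,6.5],[7.5,-25.8,0,6.5]],
  ],
  jaw=0.2,
)

```text
time_s: 3.37
tool_pos: [0.459, -0.1095, 0.3044]
tcp_rot: [[-0.946, 0.001, 0.325], [-0.325, 0.0, -0.946], [-0.001, -1.0, 0.0]]
contact_force: [1.0, 1.0, 0.2]
width: 0.798
```

```bash
python3 - <<'E'
from h import *
p=np.load("press0.npy");where(p);units(p,(-84,150),130,0)
E
```

```text
t 3.37 tcp press mm [[-34.6 129.5 304.4]] toolz rel -179.9 F [1.  1.  0.2] w 0.8
target [ 0.4555 -0.1628  0.13  ] units [-0.11 -1.78 -5.81] spin -0.02 rows>= 4.4
```

Request:
jog_arm(
  moves=[
    [[0,-0.8,-1.2,0],[0,-0.8,-2.5,0],[0,-0.8,-3.8,0],[0,-0.8,-5,0],[0,-0.8,-5,0],[0,-0.8,-5,0]],
  ],
)

```text
time_s: 3.87
tool_pos: [0.4592, -0.1319, 0.1533]
tcp_rot: [[-0.946, -0.004, 0.325], [-0.325, -0.001, -0.946], [0.004, -1.0, -0.0]]
contact_force: [0.5, 0.8, 1.1]
width: 0.801
```

```bash
python3 - <<'E'
from h import *
p=np.load("press0.npy");where(p);units(p,(-84,150),110,0)
im,d=manip.snapshot("scene");cv2.imwrite("pics/s1.png",cv2.resize(im[120:320,130:400],None,fx=2.9,fy=2.9))
im,d=manip.snapshot("top");cv2.imwrite("pics/t1.png",cv2.resize(im[90:300,170:450],None,fx=2.8,fy=2.8))
E
```

```text
t 3.87 tcp press mm [[-56.  136.5 153.3]] toolz rel -179.9 F [0.5 0.8 1.1] w 0.8
target [ 0.4555 -0.1628  0.11  ] units [-0.12 -1.03 -1.44] spin -0.02 rows>= 1.3
```

View pics/s1.png

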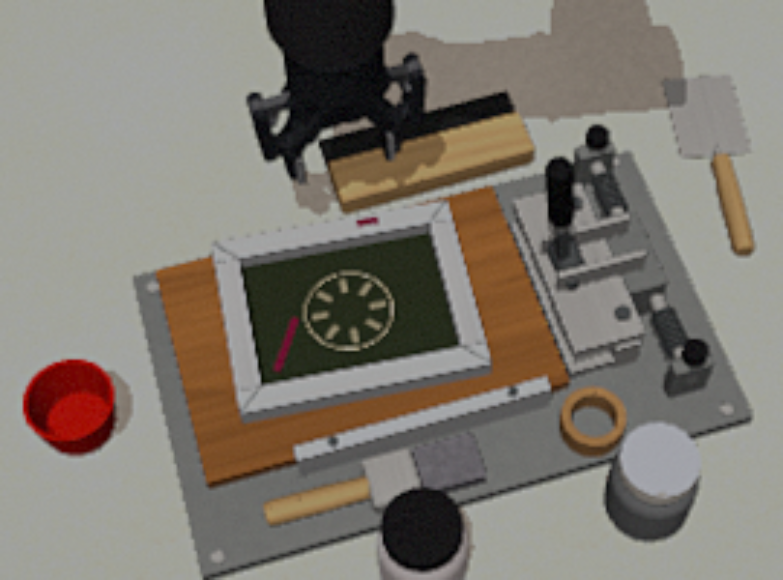

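View pics/t1.png

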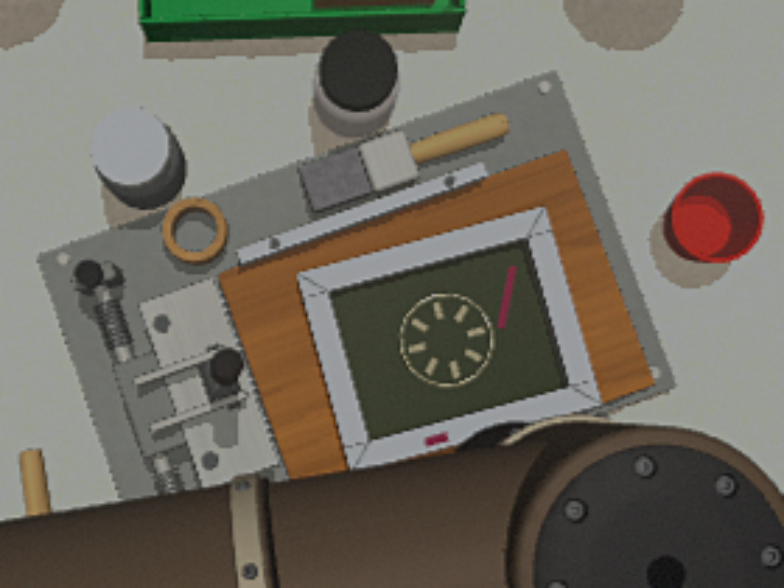

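Request:
jog_arm(
  moves=[
    [[0,-0.9,-0.8,0],[0,-1.4,-1.4,0],[0,-1.4,-1.6,0],[0,-1.4,-1.6,0],[0,-1.4,-1.6,0]],
  ],
)

```text
time_s: 4.38
tool_pos: [0.4611, -0.1735, 0.1076]
tcp_rot: [[-0.946, 0.003, 0.325], [-0.325, -0.0, -0.946], [-0.002, -1.0, 0.001]]
contact_force: [-0.1, 0.6, -0.6]
width: 0.803
```

```bash
python3 - <<'E'
from h import *
p=np.load("press0.npy");where(p);units(p,(-100,130),102,0);print((toP(p,[[.402,-.058,0]])*1e3).round())
im,d=manip.snapshot("scene");cv2.imwrite("pics/s2.png",cv2.resize(im[120:320,130:400],None,fx=2.9,fy=2.9))
E
```

```text
t 4.38 tcp press mm [[-95.9 148.2 107.6]] toolz rel -179.9 F [-0.1  0.6 -0.6] w 0.8
target [ 0.4796 -0.1715  0.102 ] units [ 0.62  0.07 -0.19] spin -0.02 rows>= 0.5
[[ 33. 167.   0.]]
```

View pics/s2.png

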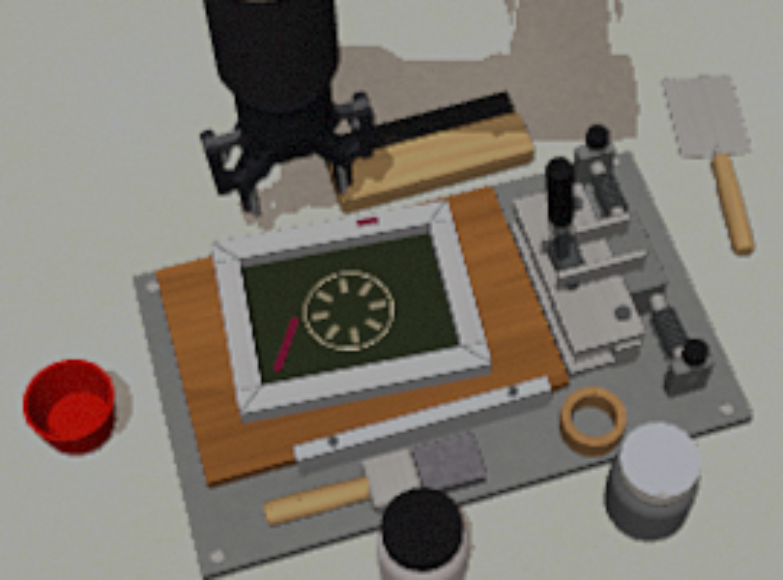

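```bash
python3 - <<'E'
from h import *
p=np.load("press0.npy");off=np.array([130,120])
for z in (30,35,40,45,50):
  for x in (-134,-58):
    print(z,x,((proj("scene",toW(p,[[x/1e3,.148-.0,z/1e3],[x/1e3,.137,z/1e3]]))-off)*2.9).round().tolist())
E
```

```text
30 -134 [[255.0, 215.0], [258.0, 225.0]]
30 -58 [[341.0, 192.0], [344.0, 202.0]]
35 -134 [[254.0, 211.0], [258.0, 222.0]]
35 -58 [[340.0, 189.0], [344.0, 199.0]]
40 -134 [[254.0, 208.0], [257.0, 218.0]]
40 -58 [[340.0, 185.0], [344.0, 195.0]]
45 -134 [[253.0, 205.0], [256.0, 215.0]]
45 -58 [[340.0, 182.0], [343.0, 192.0]]
50 -134 [[252.0, 201.0], [256.0, 212.0]]
50 -58 [[340.0, 179.0], [343.0, 189.0]]
```

Request:
jog_arm(
  moves=[
    [[0.1,0,-0.15,0],[0.2,0.07,-0.15,0],[0.4,0.14,-0.15,0],[0.6,0.2,-0.15,0],[0.8,0.27,-0.15,0],[1.0,0.34,-0.15,0],[1.13,0.38,-0.15,0],[1.26,0.43,-0.15,0],[1.26,0.43,-0.15,0]],
  ],
)

```text
time_s: 5.18
tool_pos: [0.4986, -0.1605, 0.1013]
tcp_rot: [[-0.946, 0.0, 0.325], [-0.325, -0.0, -0.946], [-0.0, -1.0, 0.0]]
contact_force: [1.1, -0.2, 0.1]
width: 0.8
```

```bash
python3 - <<'E'
from h import *
p=np.load("press0.npy");where(p)
im,d=manip.snapshot("scene");cv2.imwrite("pics/s3.png",cv2.resize(im[120:320,130:400],None,fx=2.9,fy=2.9))
E
```

```text
t 5.18 tcp press mm [[-95.7 108.5 101.3]] toolz rel -179.9 F [ 1.1 -0.2  0.1] w 0.8
```

View pics/s3.png

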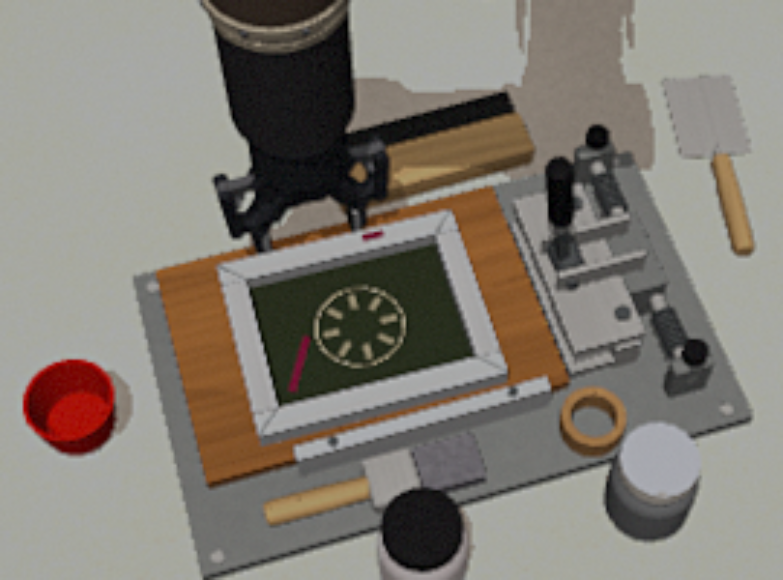

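The screen has squared up and is close to the fence. I'll push the rest gently.

Request:
jog_arm(
  moves=[
    [[0.1,0.03,0,0],[0.2,0.07,0,0],[0.3,0.1,0,0],[0.4,0.14,0,0],[0.47,0.16,0,0],[0.47,0.16,0,0]],
  ],
)

```text
time_s: 5.73
tool_pos: [0.5115, -0.1559, 0.1012]
tcp_rot: [[-0.946, -0.002, 0.325], [-0.325, -0.0, -0.946], [0.002, -1.0, -0.0]]
contact_force: [-3.7, -0.2, 1.0]
width: 0.801
```

```bash
python3 - <<'E'
from h import *
p=np.load("press0.npy");where(p)
im,d=manip.snapshot("scene");cv2.imwrite("pics/s4.png",cv2.resize(im[120:320,130:400],None,fx=2.9,fy=2.9))
E
```

```text
t 5.73 tcp press mm [[-95.5  94.8 101.2]] toolz rel -179.9 F [-3.7 -0.2  1. ] w 0.8
```

View pics/s4.png

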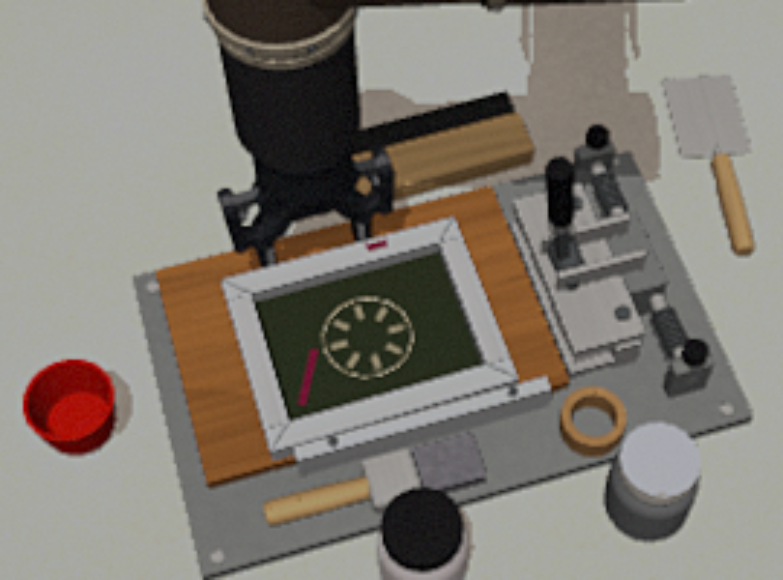

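Request:
jog_arm(
  moves=[
    [[0.06,0.02,0,0],[0.06,0.02,0,0],[0.06,0.02,0,0]],
  ],
)

```text
time_s: 6.03
tool_pos: [0.5116, -0.1558, 0.1011]
tcp_rot: [[-0.946, -0.004, 0.324], [-0.324, -0.0, -0.946], [0.004, -1.0, -0.001]]
contact_force: [-8.2, -2.9, 4.3]
width: 0.802
```

Request:
jog_arm(
  moves=[
    [[0.06,0.02,0,0],[0.06,0.02,0,0],[0.06,0.02,0,0]],
  ],
)

```text
time_s: 6.28
tool_pos: [0.5119, -0.1556, 0.101]
tcp_rot: [[-0.946, -0.007, 0.324], [-0.324, -0.001, -0.946], [0.007, -1.0, -0.002]]
contact_force: [-12.5, -4.6, 8.2]
width: 0.796
```

The screen is against the fence, at 13 N. Next I back off, rise, and rotate for the feed push.

Request:
jog_arm(
  moves=[
    [[-0.5,-0.17,0,0],[-1.0,-0.34,0,0],[-1.0,-0.34,1,0],[-1.0,-0.34,2,0]],
  ],
)

```text
time_s: 6.62
tool_pos: [0.4843, -0.1651, 0.1611]
tcp_rot: [[-0.946, -0.003, 0.325], [-0.325, -0.0, -0.946], [0.003, -1.0, -0.001]]
contact_force: [1.7, -0.1, 1.3]
width: 0.804
```

```bash
python3 - <<'E'
from h import *
p=np.load("press0.npy");where(p);units(p,(-222,0),160,90);print(manip.get_obs()["joint_pos"].round(2))
im,d=manip.snapshot("scene");cv2.imwrite("pics/s5.png",cv2.resize(im[120:320,130:400],None,fx=2.9,fy=2.9))
r=manip.place_of("scene","screen");print([(toP(p,[x["at"]])*1e3,x["p"]) for x in r])
E
```

```text
t 6.62 tcp press mm [[-95.5 123.5 161.1]] toolz rel -179.9 F [ 1.7 -0.1  1.3] w 0.8
target [ 0.6421 -0.245   0.16  ] units [ 5.26 -2.66 -0.04] spin 14.99 rows>= 4.2
[ 0.06  0.24 -0.53 -0.   -0.81  1.85]
[(array([[-76.27939481,   6.9485298 ,  29.8       ]]), 0.79), (array([[  71.24519804, -118.03488712,   13.9       ]]), 0.71), (array([[ -89.23721782, -181.68623588,    4.1       ]]), 0.19)]
```

View pics/s5.png

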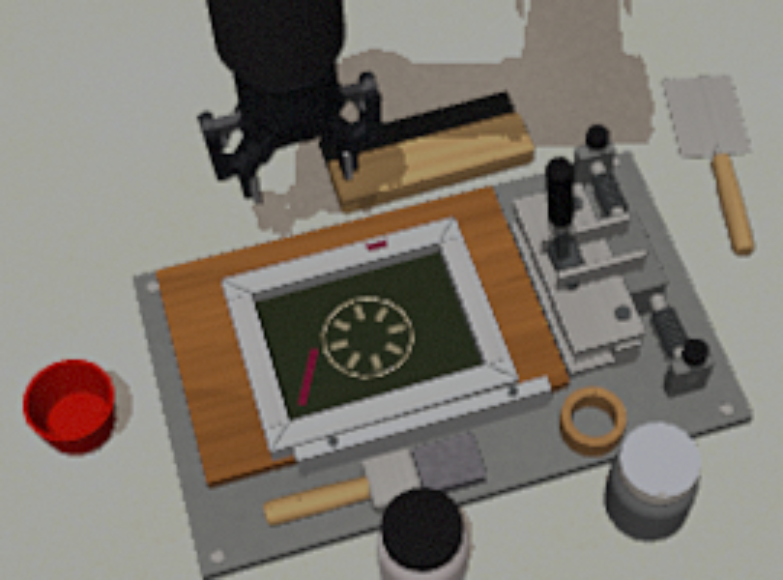

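Request:
jog_arm(
  moves=[
    [[0.4,-0.2,0,-1.1],[0.8,-0.4,0,-2.2],[1.2,-0.6,0,-3.3],[1.6,-0.8,0,-4.4],[2.0,-1.0,0,-5.5],[2.4,-1.2,0,-6.6],[2.8,-1.4,0,-7.7],[3.2,-1.6,0,-8.8],[3.6,-1.8,0,-9.9],[4.0,-2.0,0,-11],[4.4,-2.2,0,-12.1],[4.8,-2.4,0,-13.2],[5.1,-2.6,0,-14.3],[5.25,-2.65,0,-15],[5.25,-2.65,0,-15],[5.25,-2.65,0,-15]],
  ],
  jaw=0,
)

```text
time_s: 8.05
tool_pos: [0.6432, -0.2444, 0.161]
tcp_rot: [[-0.327, 0.001, -0.945], [0.945, 0.0, -0.327], [-0.0, -1.0, -0.001]]
contact_force: [-0.0, 0.3, -0.3]
width: 1.002
```

```bash
python3 - <<'E'
from h import *
p=np.load("press0.npy");where(p);units(p,(-222,0),98,90)
im,d=manip.snapshot("scene");cv2.imwrite("pics/s6.png",cv2.resize(im[120:320,130:400],None,fx=2.9,fy=2.9))
E
```

```text
t 8.05 tcp press mm [[-221.9   -1.3  161. ]] toolz rel -269.8 F [-0.   0.3 -0.3] w 1.0
target [ 0.6421 -0.245   0.098 ] units [-0.04 -0.02 -2.1 ] spin -0.04 rows>= 1.5
```

View pics/s6.png

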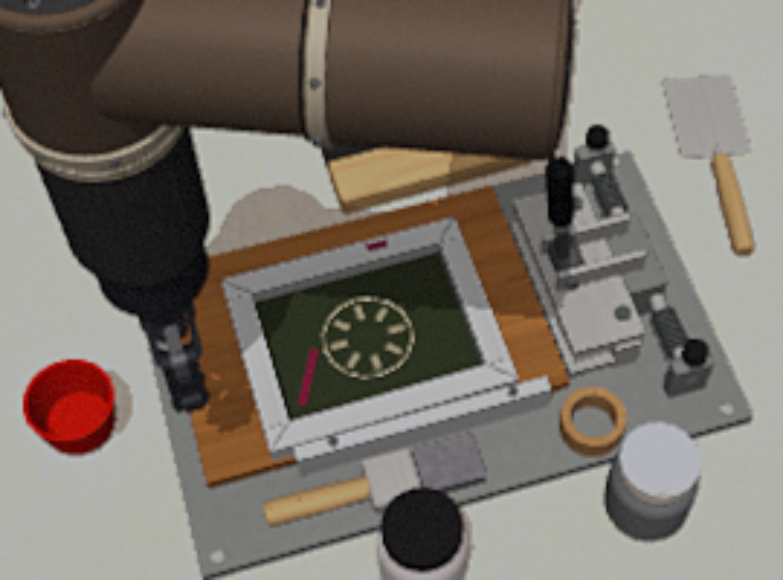

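Request:
jog_arm(
  moves=[
    [[0,0,-1.1,0],[0,0,-1.9,0],[0,0,-2.1,0],[0,0,-2.1,0],[-0.11,0.32,-2.1,0],[-0.22,0.63,-2.1,0],[-0.32,0.95,-2.1,0],[-0.43,1.26,-2.1,0],[-0.54,1.58,-2.1,0],[-0.65,1.89,-2.1,0],[-0.75,2.21,-2.1,0],[-0.86,2.52,-2.1,0],[-0.97,2.84,-2.1,0],[-0.97,2.84,-2.1,0],[-0.97,2.84,-2.1,0]],
  ],
)

```text
time_s: 9.35
tool_pos: [0.6131, -0.1583, 0.098]
tcp_rot: [[-0.326, -0.001, -0.945], [0.945, 0.001, -0.326], [0.001, -1.0, 0.001]]
contact_force: [-0.8, 0.0, 0.1]
width: 0.993
```

```bash
python3 - <<'E'
from h import *
p=np.load("press0.npy");where(p);units(p,(-118,0),98,90)
im,d=manip.snapshot("scene");cv2.imwrite("pics/s7.png",cv2.resize(im[120:320,130:400],None,fx=2.9,fy=2.9))
E
```

```text
t 9.35 tcp press mm [[-130.6   -0.6   98. ]] toolz rel -269.8 F [-0.8  0.   0.1] w 0.99
target [ 0.6085 -0.1465  0.098 ] units [-0.15  0.39  0.  ] spin -0.03 rows>= 0.3
```

View pics/s7.png

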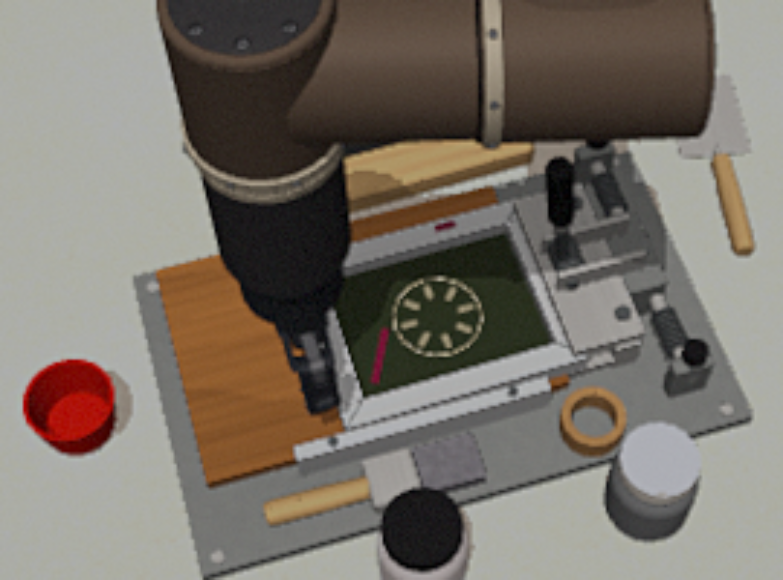

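Request:
jog_arm(
  moves=[
    [[-0.05,0.15,0,0],[-0.1,0.3,0,0],[-0.14,0.41,0,0],[-0.14,0.41,0,0]],
  ],
)

```text
time_s: 9.73
tool_pos: [0.6092, -0.1465, 0.0982]
tcp_rot: [[-0.325, -0.001, -0.946], [0.946, 0.0, -0.325], [0.0, -1.0, 0.001]]
contact_force: [-0.7, -0.9, 0.4]
width: 1.002
```

Request:
jog_arm(
  moves=[
    [[-0.02,0.06,0,0],[-0.04,0.12,0,0],[-0.04,0.12,0,0]],
  ],
)

```text
time_s: 9.98
tool_pos: [0.6083, -0.1432, 0.0984]
tcp_rot: [[-0.325, -0.0, -0.946], [0.946, 0.0, -0.325], [0.0, -1.0, 0.0]]
contact_force: [-0.5, 0.3, 0.1]
width: 0.998
```

```bash
python3 - <<'E'
from h import *
p=np.load("press0.npy");where(p)
E
```

```text
t 9.98 tcp press mm [[-114.7   -0.9   98.4]] toolz rel -269.9 F [-0.5  0.3  0.1] w 1.0
```

Request:
jog_arm(
  moves=[
    [[-0.02,0.06,0,0],[-0.02,0.06,0,0],[-0.02,0.06,0,0]],
  ],
)

```text
time_s: 10.23
tool_pos: [0.6078, -0.1414, 0.0985]
tcp_rot: [[-0.325, 0.0, -0.946], [0.946, 0.0, -0.325], [0.0, -1.0, -0.0]]
contact_force: [-0.9, 0.3, 0.8]
width: 0.997
```

Request:
jog_arm(
  moves=[
    [[-0.02,0.06,0,0],[-0.02,0.06,0,0],[-0.02,0.06,0,0]],
  ],
)

```text
time_s: 10.48
tool_pos: [0.6072, -0.1397, 0.0984]
tcp_rot: [[-0.325, 0.0, -0.946], [0.946, 0.0, -0.325], [0.0, -1.0, -0.0]]
contact_force: [0.5, -0.3, -0.1]
width: 0.999
```

Request:
jog_arm(
  moves=[
    [[-0.02,0.06,0,0],[-0.02,0.06,0,0],[-0.02,0.06,0,0]],
  ],
)

```text
time_s: 10.73
tool_pos: [0.6067, -0.1389, 0.0985]
tcp_rot: [[-0.325, 0.0, -0.946], [0.946, -0.001, -0.325], [-0.001, -1.0, 0.0]]
contact_force: [2.2, -6.8, -0.9]
width: 1.003
```

Request:
jog_arm(
  moves=[
    [[-0.02,0.06,0,0],[-0.02,0.06,0,0],[-0.02,0.06,0,0]],
  ],
)

```text
time_s: 10.98
tool_pos: [0.6065, -0.1386, 0.099]
tcp_rot: [[-0.324, 0.001, -0.946], [0.946, -0.003, -0.324], [-0.003, -1.0, -0.0]]
contact_force: [2.6, -16.5, -0.7]
width: 1.0
```

```bash
python3 - <<'E'
from h import *
p=np.load("press0.npy");where(p)
im,d=manip.snapshot("scene");cv2.imwrite("pics/s8.png",cv2.resize(im[150:290,220:400],None,fx=4.2,fy=4.2,interpolation=cv2.INTER_CUBIC))
E
```

```text
t 10.98 tcp press mm [[-109.9   -0.7   99. ]] toolz rel -269.9 F [  2.6 -16.5  -0.7] w 1.0
```

View pics/s8.png

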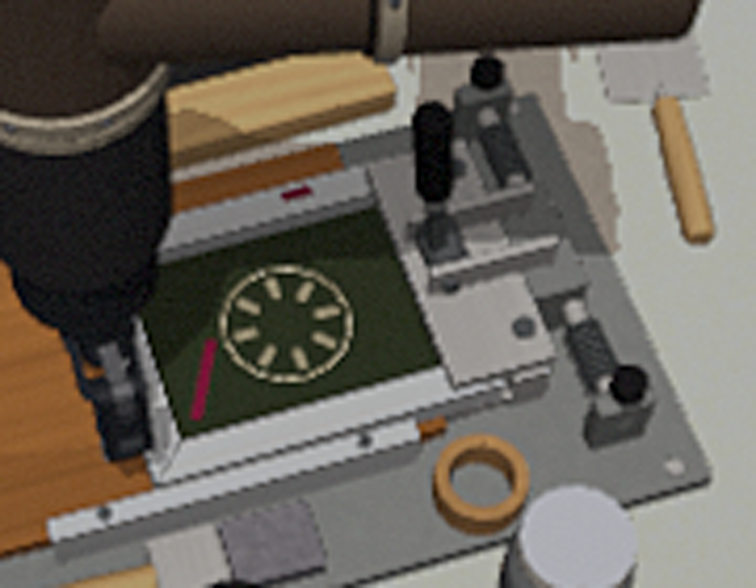

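Fully in against resistance, at 17 N. I'll back off and inspect.

Request:
jog_arm(
  moves=[
    [[0.1,-0.3,0,0],[0.3,-0.9,0,0],[0.35,-1,1,0],[0.35,-1,2.3,0],[0.35,-1.5,3.5,0],[0.35,-2.8,4,0],[0.35,-4.1,4,0],[0.35,-5,4,0],[0.35,-5,4,0]],
  ],
)

```text
time_s: 11.78
tool_pos: [0.616, -0.2904, 0.2186]
tcp_rot: [[-0.322, 0.0, -0.947], [0.947, -0.0, -0.322], [-0.0, -1.0, -0.0]]
contact_force: [0.6, 0.4, -1.3]
width: 1.003
```

```bash
cat > chk.py <<'E'
from h import *
import sys
n=sys.argv[1]
p=np.load("press0.npy");where(p)
for c in["scene","top"]:
    im,d=manip.snapshot(c);np.save(f"pics/{c}{n}d.npy",d);cv2.imwrite(f"pics/{c}{n}raw.png",im)
    uv=proj(c,toW(p,[[0,0,.04]]))[0].astype(int)
    f=4.2;M=np.float32([[f,0,400-f*uv[0]],[0,f,300-f*uv[1]]])
    cv2.imwrite(f"pics/{c}{n}.png",cv2.warpAffine(im,M,(800,600),flags=cv2.INTER_CUBIC));print(c,uv)
E
python3 chk.py A
```

```text
t 11.78 tcp press mm [[-256.6   39.4  218.6]] toolz rel -270.1 F [ 0.6  0.4 -1.3] w 1.0
scene [288 226]
top [288 210]
```

View pics/sceneA.png

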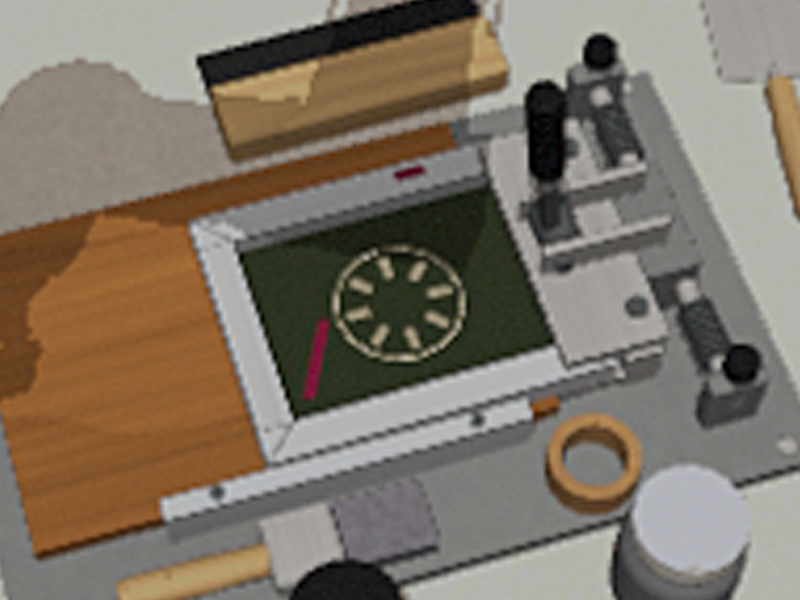

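View pics/topA.png

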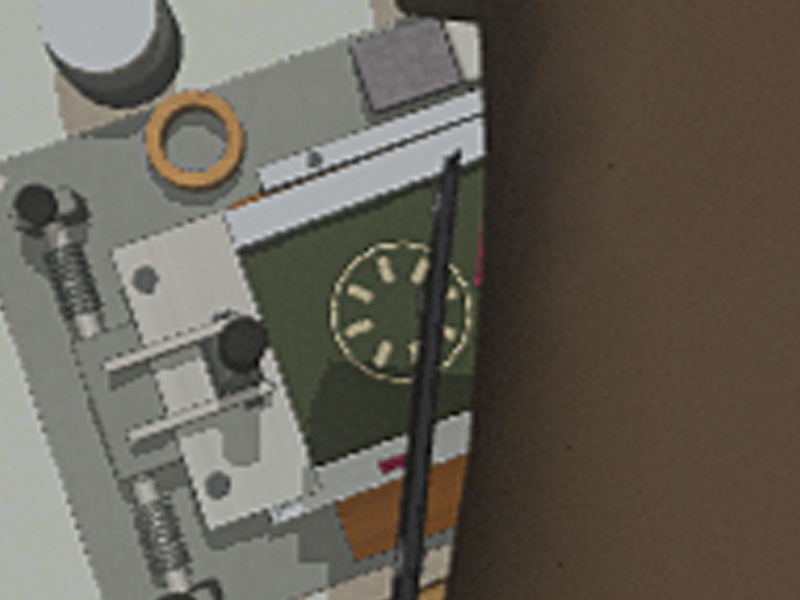

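There may be a hairline between the fence and the screen, so I'll repeat the side push gently.

```bash
python3 - <<'E'
from h import *
p=np.load("press0.npy");units(p,(-45,128),165,0)
E
```

```text
target [ 0.4637 -0.1188  0.165 ] units [-5.07  5.62 -1.76] spin -15.0 rows>= 5.6
```

Request:
jog_arm(
  moves=[
    [[-0.8,0.2,0,1.1],[-1.6,0.4,0,2.2],[-2.4,0.8,0,3.3],[-3.2,1.2,0,4.4],[-4,1.6,0,5.5],[-4.6,2.2,0,6.6],[-5,2.8,0,7.7],[-5.05,3.4,0,8.8],[-5.05,4,-0.4,9.9],[-5.05,4.6,-0.8,11],[-5.05,5.1,-1.2,12.1],[-5.05,5.6,-1.75,13.2],[-5.05,5.6,-1.75,14.3],[-5.05,5.6,-1.75,15],[-5.05,5.6,-1.75,15],[-5.05,5.6,-1.75,15]],
  ],
)

```text
time_s: 13.22
tool_pos: [0.4649, -0.1174, 0.166]
tcp_rot: [[-0.946, 0.0, 0.324], [-0.324, 0.0, -0.946], [-0.0, -1.0, -0.0]]
contact_force: [0.0, -0.3, 0.6]
width: 0.999
```

```bash
python3 - <<'E'
from h import *
p=np.load("press0.npy");where(p);units(p,(-45,125),98,0);units(p,(-45,98),98,0)
im,d=manip.snapshot("scene");cv2.imwrite("pics/s9.png",cv2.resize(im[120:320,130:400],None,fx=2.9,fy=2.9))
E
```

```text
t 13.22 tcp press mm [[-44.1 126.4 166. ]] toolz rel -180.0 F [ 0.  -0.3  0.6] w 1.0
target [ 0.4666 -0.1179  0.098 ] units [ 0.05 -0.01 -2.27] spin -0.01 rows>= 1.6
target [ 0.4921 -0.1091  0.098 ] units [ 0.91  0.28 -2.27] spin -0.01 rows>= 1.8
```

View pics/s9.png

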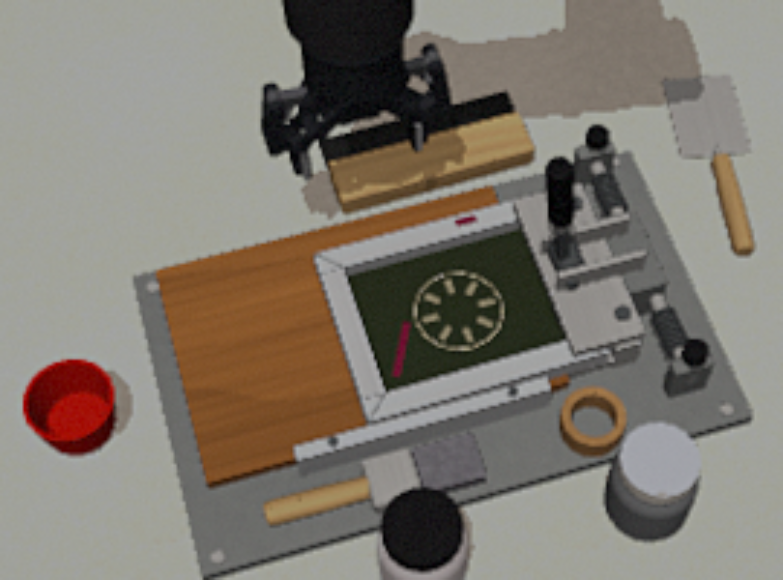

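Request:
jog_arm(
  moves=[
    [[-0.2,0.5,0,0],[-0.3,0.9,-0.8,0],[-0.3,0.9,-1.8,0],[-0.3,0.9,-2.25,0],[-0.3,0.9,-2.25,0],[0.1,1.03,-2.25,0],[0.5,1.17,-2.25,0],[0.6,1.2,-2.25,0],[0.6,1.2,-2.25,0]],
  ],
)

```text
time_s: 14.02
tool_pos: [0.485, -0.0817, 0.0993]
tcp_rot: [[-0.946, 0.002, 0.325], [-0.325, 0.0, -0.946], [-0.002, -1.0, 0.0]]
contact_force: [-0.2, -0.5, 0.2]
width: 0.997
```

Request:
jog_arm(
  moves=[
    [[0.05,0.017,0,0],[0.05,0.017,0,0],[0.05,0.017,0,0]],
  ],
)

```text
time_s: 14.27
tool_pos: [0.4845, -0.0817, 0.0987]
tcp_rot: [[-0.946, 0.001, 0.325], [-0.325, 0.0, -0.946], [-0.001, -1.0, 0.0]]
contact_force: [0.0, -0.1, -0.2]
width: 0.999
```

```bash
python3 - <<'E'
from h import *
p=np.load("press0.npy");where(p)
E
```

```text
t 14.27 tcp press mm [[-16.6  96.4  98.7]] toolz rel -179.9 F [ 0.  -0.1 -0.2] w 1.0
```

Request:
jog_arm(
  moves=[
    [[0.05,0.017,0,0],[0.1,0.034,0,0],[0.1,0.034,0,0]],
  ],
)

```text
time_s: 14.52
tool_pos: [0.4867, -0.0809, 0.0983]
tcp_rot: [[-0.946, -0.002, 0.325], [-0.325, -0.0, -0.946], [0.002, -1.0, -0.0]]
contact_force: [-3.4, -1.7, 1.5]
width: 1.001
```

Request:
jog_arm(
  moves=[
    [[0.05,0.017,0,0],[0.05,0.017,0,0],[0.05,0.017,0,0]],
  ],
)

```text
time_s: 14.77
tool_pos: [0.4869, -0.0808, 0.098]
tcp_rot: [[-0.946, -0.004, 0.324], [-0.324, -0.001, -0.946], [0.004, -1.0, -0.001]]
contact_force: [-7.8, -2.7, 4.7]
width: 1.0
```

```bash
python3 - <<'E'
from h import *
p=np.load("press0.npy");where(p)
E
```

```text
t 14.77 tcp press mm [[-16.5  93.8  98. ]] toolz rel -179.9 F [-7.8 -2.7  4.7] w 1.0
```

Flush on the fence. One more rear seating push.

Request:
jog_arm(
  moves=[
    [[-0.5,-0.17,0,0],[-0.9,-0.3,0,0],[-0.9,-0.3,1.2,0],[-0.9,-0.3,2.4,0],[-0.9,-1.2,2.8,-1],[-0.6,-2.2,2.8,-2],[0,-3.2,2.8,-3],[0.6,-4,2.8,-4],[1.2,-4.5,2.8,-5],[2,-4.6,2.8,-6],[2.7,-4.3,2.8,-7],[3.2,-4,2.8,-8],[3.6,-3.7,2.8,-9],[3.8,-3.5,2.8,-10],[4,-3.3,2.8,-11],[4,-3.1,2.8,-12],[4.1,-3,2.8,-13],[4.1,-3,2.8,-14],[4.1,-3,2.8,-15],[4.1,-3,2.8,-15]],
  ],
)

```text
time_s: 16.43
tool_pos: [0.6118, -0.17, 0.1823]
tcp_rot: [[-0.321, 0.0, -0.947], [0.947, 0.0, -0.321], [0.0, -1.0, -0.0]]
contact_force: [-0.5, -0.1, -0.4]
width: 1.002
```

```bash
python3 - <<'E'
from h import *
p=np.load("press0.npy");where(p);units(p,(-135,0),98,90)
E
python3 chk.py B
```

```text
t 16.43 tcp press mm [[-141.3    4.4  182.3]] toolz rel -270.2 F [-0.5 -0.1 -0.4] w 1.0
target [ 0.614  -0.1626  0.098 ] units [ 0.07  0.24 -2.81] spin 0.03 rows>= 2.0
t 16.43 tcp press mm [[-141.3    4.4  182.3]] toolz rel -270.2 F [-0.5 -0.1 -0.4] w 1.0
scene [288 226]
top [288 210]
```

View pics/topB.png

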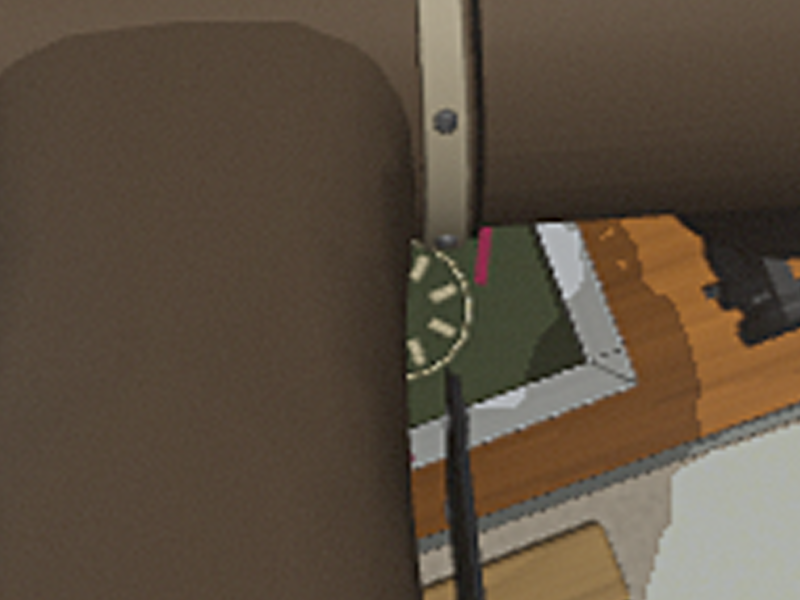

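Request:
jog_arm(
  moves=[
    [[0,0,-1.2,0],[0,0,-2.4,0],[0,0,-2.8,0],[0,0,-2.8,0],[-0.1,0.3,-2.8,0],[-0.2,0.6,-2.8,0],[-0.29,0.85,-2.8,0],[-0.29,0.85,-2.8,0]],
  ],
)

```text
time_s: 17.2
tool_pos: [0.6035, -0.143, 0.1002]
tcp_rot: [[-0.327, 0.002, -0.945], [0.945, 0.0, -0.327], [-0.001, -1.0, -0.002]]
contact_force: [-1.0, -0.5, -0.5]
width: 0.997
```

Request:
jog_arm(
  moves=[
    [[-0.02,0.06,0,0],[-0.04,0.12,0,0],[-0.04,0.12,0,0]],
  ],
)

```text
time_s: 17.45
tool_pos: [0.6024, -0.1409, 0.0991]
tcp_rot: [[-0.325, 0.001, -0.946], [0.946, -0.0, -0.325], [-0.0, -1.0, -0.001]]
contact_force: [-0.4, 0.5, -0.0]
width: 1.002
```

```bash
python3 - <<'E'
from h import *
p=np.load("press0.npy");where(p)
E
```

```text
t 17.45 tcp press mm [[-110.7    3.9   99.1]] toolz rel -269.9 F [-0.4  0.5 -0. ] w 1.0
```

Request:
jog_arm(
  moves=[
    [[-0.02,0.06,0,0],[-0.02,0.06,0,0],[-0.02,0.06,0,0]],
  ],
)

```text
time_s: 17.7
tool_pos: [0.602, -0.1404, 0.099]
tcp_rot: [[-0.324, 0.001, -0.946], [0.946, -0.001, -0.324], [-0.001, -1.0, -0.001]]
contact_force: [0.6, -7.0, 1.6]
width: 1.0
```

Request:
jog_arm(
  moves=[
    [[-0.02,0.06,0,0],[-0.02,0.06,0,0],[-0.02,0.06,0,0]],
  ],
)

```text
time_s: 17.95
tool_pos: [0.6017, -0.1402, 0.099]
tcp_rot: [[-0.324, 0.001, -0.946], [0.946, -0.003, -0.324], [-0.003, -1.0, -0.001]]
contact_force: [3.7, -16.1, -0.5]
width: 1.0
```

```bash
python3 - <<'E'
from h import *
p=np.load("press0.npy");where(p);print(manip.get_obs()["torque"].round(2))
E
```

```text
t 17.95 tcp press mm [[-109.8    4.4   99. ]] toolz rel -270.0 F [  3.7 -16.1  -0.5] w 1.0
[-5.74 -1.15 -0.47]
```

Same contact position as before (-109.8 mm), so the screen is home. Now the lever.

Request:
jog_arm(
  moves=[
    [[0.1,-0.3,0,0],[0.2,-0.6,0,0],[0.2,-0.6,1.2,0],[0.2,-0.6,2.5,0],[0.2,-0.6,3.8,0],[0.2,-0.6,5,0],[0.2,-0.6,5,0],[0.2,-0.6,5,0]],
  ],
  jaw=1,
)

```text
time_s: 18.62
tool_pos: [0.608, -0.1557, 0.2511]
tcp_rot: [[-0.325, 0.005, -0.946], [0.946, 0.0, -0.325], [-0.001, -1.0, -0.005]]
contact_force: [-0.0, 0.5, -1.3]
width: -0.0
```

```bash
python3 - <<'E'
from h import *
p=np.load("press0.npy");where(p);units(p,(30,0),238,90)
# arc deltas from pose TCP x at th
h=11;L=73
for th in np.arange(1.65,-.01,-.15):
    x=85+100*np.cos(th)-10.5*np.sin(th)-h; z=76+100*np.sin(th)+10.5*np.cos(th)+L
    w=toW(p,[[x/1e3,0,z/1e3]])[0]; print(round(th,2),round(x),round(z),w.round(3))
E
```

```text
t 18.62 tcp press mm [[-126.5    3.4  251.1]] toolz rel -269.9 F [-0.   0.5 -1.3] w -0.0
target [ 0.5606 -0.0065  0.238 ] units [-1.58  4.97 -0.44] spin -0.02 rows>= 3.8
1.65 56 248 [0.552 0.018 0.248]
1.5 71 249 [0.548 0.032 0.249]
1.35 86 249 [0.543 0.046 0.249]
1.2 100 246 [0.538 0.06  0.246]
1.05 115 241 [0.533 0.074 0.241]
0.9 128 234 [0.529 0.086 0.234]
0.75 140 225 [0.525 0.098 0.225]
0.6 151 214 [0.522 0.108 0.214]
0.45 159 202 [0.519 0.116 0.202]
0.3 166 189 [0.517 0.123 0.189]
0.15 171 174 [0.515 0.127 0.174]
0.0 174 160 [0.514 0.13  0.16 ]
```

```bash
python3 chk.py C
```

```text
t 18.62 tcp press mm [[-126.5    3.4  251.1]] toolz rel -269.9 F [-0.   0.5 -1.3] w -0.0
scene [288 226]
top [288 210]
```

View pics/sceneC.png

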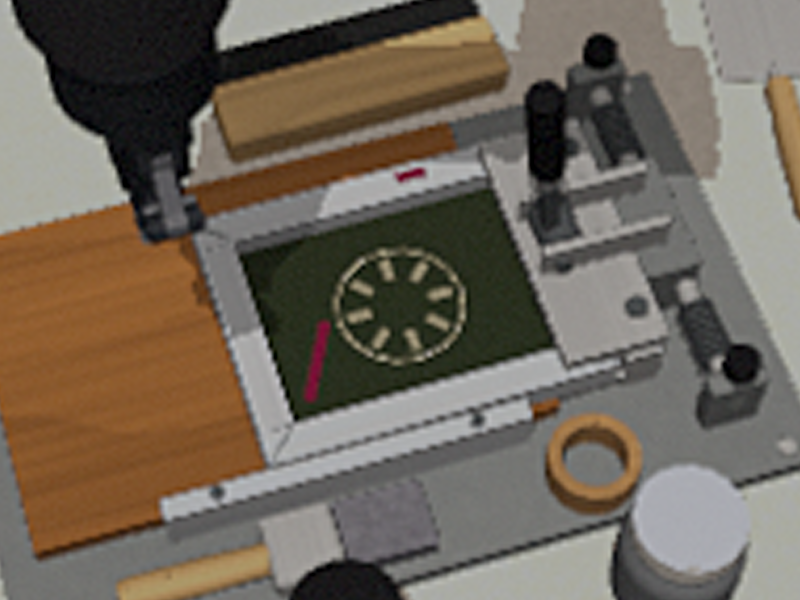

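Request:
jog_arm(
  moves=[
    [[-0.4,1.3,-0.3,0],[-0.8,2.6,-0.3,0],[-1.2,3.9,-0.3,0],[-1.6,5.0,-0.3,0],[-1.7,5.4,-0.3,0],[-1.8,5.7,-0.3,0],[-1.8,5.7,-0.3,0]],
  ],
)

```text
time_s: 19.3
tool_pos: [0.5524, 0.0166, 0.2385]
tcp_rot: [[-0.327, -0.002, -0.945], [0.945, -0.001, -0.327], [0.0, -1.0, 0.002]]
contact_force: [-0.2, -0.4, 0.0]
width: -0.003
```

```bash
python3 - <<'E'
from h import *
p=np.load("press0.npy");where(p)
h=11
for th in [1.5,1.35,1.2,1.05]:
    x=85+100*np.cos(th)-10.5*np.sin(th)-h; z=149+100*np.sin(th)+10.5*np.cos(th); units(p,(x,0),z,90)
im,d=manip.snapshot("scene");cv2.imwrite("pics/s10.png",cv2.resize(im[120:290,220:420],None,fx=3.5,fy=3.5))
E
```

```text
t 19.3 tcp press mm [[ 54.5   0.4 238.5]] toolz rel -269.8 F [-0.2 -0.4  0. ] w -0.0
target [0.5475 0.0319 0.2495] units [-0.16  0.51  0.37] spin -0.03 rows>= 0.5
target [0.5426 0.0462 0.2489] units [-0.32  0.99  0.35] spin -0.03 rows>= 0.8
target [0.5379 0.0602 0.246 ] units [-0.48  1.45  0.25] spin -0.03 rows>= 1.1
target [0.5333 0.0736 0.241 ] units [-0.64  1.9   0.08] spin -0.03 rows>= 1.4
```

View pics/s10.png

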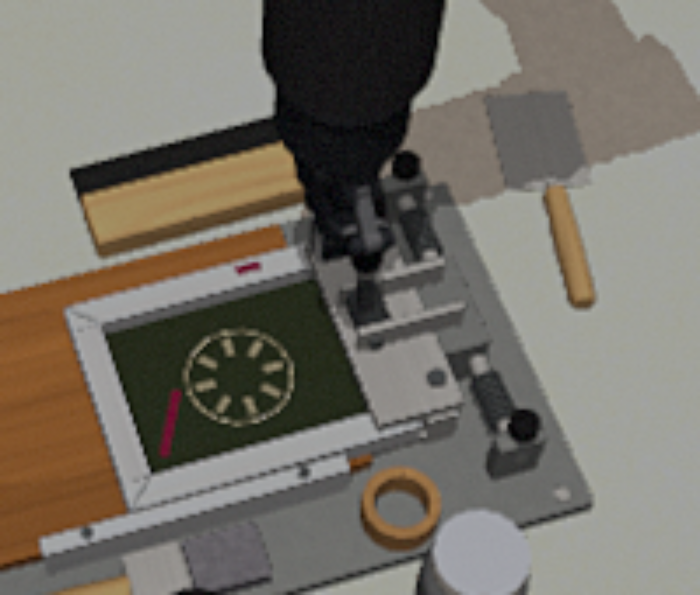

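Request:
jog_arm(
  moves=[
    [[-0.08,0.25,0,0],[-0.16,0.5,0,0],[-0.24,0.75,0,0],[-0.32,1.0,0,0],[-0.4,1.22,0,0],[-0.48,1.45,0,0],[-0.48,1.45,0,0]],
  ],
)

```text
time_s: 19.93
tool_pos: [0.538, 0.0602, 0.2393]
tcp_rot: [[-0.326, -0.0, -0.946], [0.946, 0.0, -0.326], [0.0, -1.0, -0.0]]
contact_force: [0.4, -0.1, 0.3]
width: -0.005
```

```bash
python3 - <<'E'
from h import *
p=np.load("press0.npy");where(p)
h=11
for th in [1.05,.9,.75,.6,.45]:
    x=85+100*np.cos(th)-10.5*np.sin(th)-h; z=149+100*np.sin(th)+10.5*np.cos(th); units(p,(x,0),z,90)
im,d=manip.snapshot("scene");cv2.imwrite("pics/s11.png",cv2.resize(im[120:290,220:420],None,fx=3.5,fy=3.5))
E
```

```text
t 19.93 tcp press mm [[ 1.004e+02 -2.000e-01  2.393e+02]] toolz rel -269.9 F [ 0.4 -0.1  0.3] w -0.0
target [0.5333 0.0736 0.241 ] units [-0.16  0.45  0.05] spin -0.02 rows>= 0.3
target [0.529  0.0862 0.2339] units [-0.3   0.87 -0.18] spin -0.02 rows>= 0.7
target [0.5251 0.0976 0.2248] units [-0.43  1.25 -0.48] spin -0.02 rows>= 1.0
target [0.5217 0.1077 0.2141] units [-0.55  1.58 -0.84] spin -0.02 rows>= 1.3
target [0.5188 0.1161 0.202 ] units [-0.64  1.86 -1.25] spin -0.02 rows>= 1.7
```

View pics/s11.png

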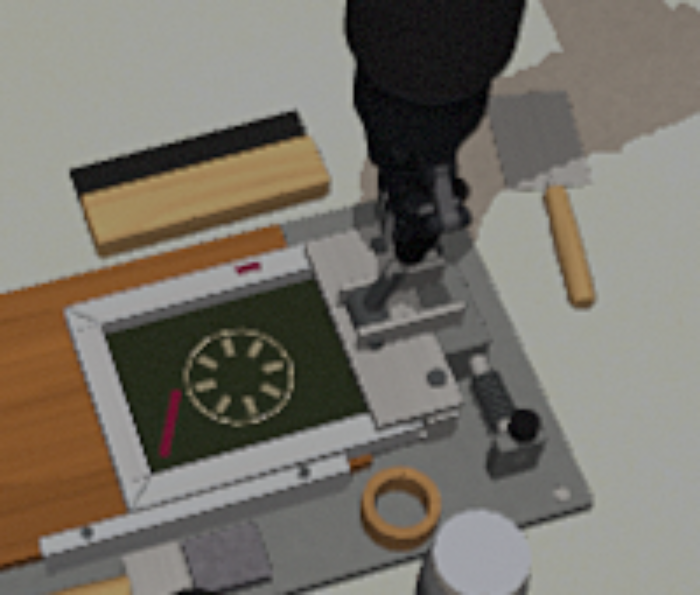

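Request:
jog_arm(
  moves=[
    [[-0.08,0.24,0,0],[-0.16,0.45,0,0],[-0.23,0.66,-0.08,0],[-0.3,0.87,-0.18,0],[-0.37,1.07,-0.32,0],[-0.43,1.25,-0.48,0],[-0.49,1.42,-0.66,0],[-0.55,1.58,-0.84,0],[-0.6,1.73,-1.05,0],[-0.64,1.86,-1.25,0],[-0.64,1.86,-1.25,0]],
  ],
)

```text
time_s: 20.9
tool_pos: [0.5185, 0.1153, 0.2003]
tcp_rot: [[-0.325, -0.002, -0.946], [0.946, -0.001, -0.325], [-0.0, -1.0, 0.002]]
contact_force: [-1.4, 0.5, -0.3]
width: 0.003
```

```bash
python3 - <<'E'
from h import *
p=np.load("press0.npy");where(p)
h=11
for th in [.3,.15,0]:
    x=85+100*np.cos(th)-10.5*np.sin(th)-h; z=149+100*np.sin(th)+10.5*np.cos(th); units(p,(x,0),z,90)
im,d=manip.snapshot("scene");cv2.imwrite("pics/s12.png",cv2.resize(im[120:290,220:420],None,fx=3.5,fy=3.5))
E
```

```text
t 20.9 tcp press mm [[158.9   0.5 200.3]] toolz rel -269.9 F [-1.4  0.5 -0.3] w 0.0
target [0.5165 0.1226 0.1886] units [-0.06  0.24 -0.39] spin -0.02 rows>= 0.3
target [0.515  0.1272 0.1743] units [-0.12  0.4  -0.87] spin -0.02 rows>= 0.7
target [0.5141 0.1298 0.1595] units [-0.15  0.48 -1.36] spin -0.02 rows>= 1.0
```

View pics/s12.png

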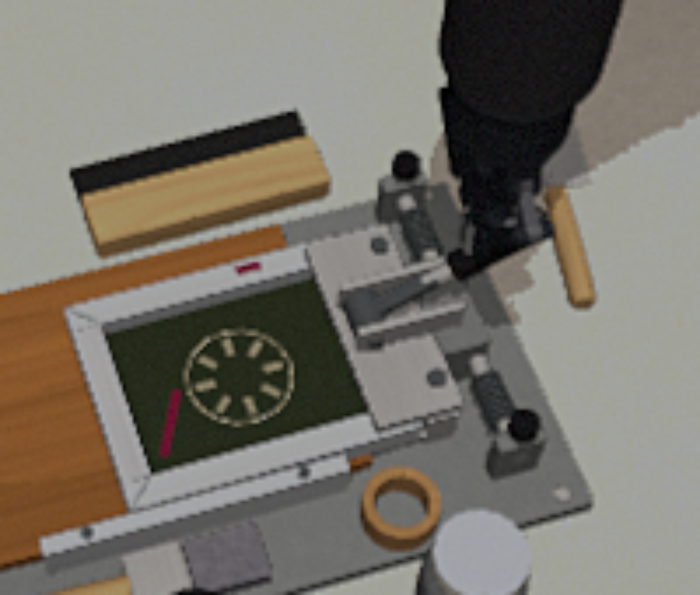

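The lever is following and is now low. Finishing the arc.

Request:
jog_arm(
  moves=[
    [[-0.03,0.13,-0.2,0],[-0.06,0.24,-0.39,0],[-0.1,0.33,-0.63,0],[-0.12,0.4,-0.87,0],[-0.14,0.45,-1.1,0],[-0.15,0.48,-1.25,0],[-0.15,0.48,-1.25,0],[-0.15,0.48,-1.25,0]],
  ],
)

```text
time_s: 21.62
tool_pos: [0.5144, 0.1292, 0.1638]
tcp_rot: [[-0.325, -0.001, -0.946], [0.946, -0.001, -0.325], [-0.0, -1.0, 0.001]]
contact_force: [0.3, -0.1, 0.7]
width: 0.001
```

Request:
jog_arm(
  moves=[
    [[0,0,-0.07,0],[0,0,-0.07,0],[0,0,-0.07,0]],
  ],
)

```text
time_s: 21.87
tool_pos: [0.5147, 0.1292, 0.1623]
tcp_rot: [[-0.325, -0.0, -0.946], [0.946, 0.0, -0.325], [0.0, -1.0, -0.0]]
contact_force: [0.5, -0.3, 1.3]
width: -0.001
```

Request:
jog_arm(
  moves=[
    [[0,0,-0.07,0],[0,0,-0.07,0],[0,0,-0.07,0]],
  ],
)

```text
time_s: 22.12
tool_pos: [0.5148, 0.1293, 0.1603]
tcp_rot: [[-0.325, 0.0, -0.946], [0.946, 0.0, -0.325], [0.0, -1.0, -0.0]]
contact_force: [-1.0, 1.2, 2.1]
width: 0.001
```

Request:
jog_arm(
  moves=[
    [[0,0,-0.07,0],[0,0,-0.07,0],[0,0,-0.07,0]],
  ],
)

```text
time_s: 22.37
tool_pos: [0.5149, 0.1295, 0.1589]
tcp_rot: [[-0.325, 0.001, -0.946], [0.946, 0.0, -0.325], [0.0, -1.0, -0.001]]
contact_force: [-4.8, 1.2, 11.2]
width: 0.002
```

Request:
jog_arm(
  moves=[
    [[0,0,-0.07,0],[0,0,-0.07,0],[0,0,-0.07,0]],
  ],
)

```text
time_s: 22.62
tool_pos: [0.515, 0.1295, 0.1586]
tcp_rot: [[-0.326, 0.002, -0.945], [0.945, 0.0, -0.326], [-0.0, -1.0, -0.002]]
contact_force: [-12.0, 1.3, 28.4]
width: 0.002
```

Request:
jog_arm(
  moves=[
    [[0,0,-0.07,0],[0,0,-0.07,0],[0,0,-0.07,0]],
  ],
)

```text
time_s: 22.87
tool_pos: [0.5151, 0.1295, 0.1583]
tcp_rot: [[-0.327, 0.003, -0.945], [0.945, 0.0, -0.327], [-0.0, -1.0, -0.003]]
contact_force: [-19.2, 0.7, 46.2]
width: -0.001
```

The end stop is reached at the expected height: TCP 0.1585 against 0.1595 predicted. Retreating and checking.

Request:
jog_arm(
  moves=[
    [[0,0,0.3,0],[0,0,1,0],[0,0,2.3,0],[0,0.3,3.6,0],[0,1.5,4,0],[0,2.8,4,0],[0,4.1,4,0],[0,5.4,4,0],[0,6.7,4,0],[0,8,4,0],[0,9,4,0],[0,9,4,0]],
  ],
)

```text
time_s: 23.87
tool_pos: [0.5145, 0.4041, 0.2723]
tcp_rot: [[-0.328, -0.0, -0.945], [0.945, -0.001, -0.328], [-0.0, -1.0, 0.0]]
contact_force: [0.6, -0.1, -0.5]
width: 0.001
```

```bash
python3 chk.py D; python3 - <<'E'
from h import *
p=np.load("press0.npy")
for c in["scene","top"]:
    for l in["lever_grip","screen","jaw","tape","jar_a","cup","squeegee","knife","brush"]:
        r=manip.place_of(c,l);print(c,l,[(np.round(x["at"],3).tolist(),(toP(p,[x["at"]])*1e3).round().tolist()[0],round(x["p"],2)) for x in r[:2]])
E
```

```text
t 23.87 tcp press mm [[433.5 -89.  272.3]] toolz rel -269.7 F [ 0.6 -0.1 -0.5] w 0.0
scene [288 226]
top [288 210]
scene lever_grip [([0.512, 0.14, 0.077], [185.0, -1.0, 77.0], 0.85), ([0.657, -0.338, -0.001], [-315.0, 16.0, -1.0], 0.25)]
scene screen [([0.559, -0.035, 0.032], [4.0, 10.0, 32.0], 0.91)]
scene jaw [([0.541, 0.057, 0.051], [96.0, -2.0, 51.0], 0.74)]
scene tape [([0.658, 0.069, 0.014], [70.0, -117.0, 14.0], 0.75), ([0.548, 0.034, 0.027], [72.0, -0.0, 27.0], 0.23)]
scene jar_a [([0.717, 0.11, -0.001], [90.0, -186.0, -1.0], 0.78), ([0.771, -0.06, 0.005], [-89.0, -181.0, 5.0], 0.77)]
scene cup [([0.656, -0.34, -0.002], [-316.0, 18.0, -2.0], 0.62)]
scene squeegee [([0.404, -0.057, -0.0], [33.0, 165.0, -0.0], 0.62), ([0.655, -0.34, 0.0], [-316.0, 18.0, 0.0], 0.24)]
scene knife [([0.388, 0.2, 0.004], [282.0, 97.0, 4.0], 0.6), ([0.544, 0.058, 0.049], [97.0, -5.0, 49.0], 0.29)]
scene brush [([0.712, -0.1, 0.016], [-108.0, -113.0, 16.0], 0.6)]
top lever_grip [([0.508, 0.14, 0.078], [185.0, 2.0, 78.0], 0.91), ([0.59, 0.079, 0.043], [101.0, -55.0, 43.0], 0.66)]
top screen [([0.571, -0.037, 0.029], [-2.0, -0.0, 29.0], 0.6)]
top jaw [([0.538, 0.06, 0.048], [101.0, -0.0, 48.0], 0.9)]
top tape [([0.661, 0.068, 0.016], [68.0, -119.0, 16.0], 0.84), ([0.712, -0.098, 0.016], [-106.0, -113.0, 16.0], 0.16)]
top jar_a [([0.776, -0.058, -0.0], [-89.0, -187.0, -0.0], 0.72), ([0.718, 0.11, -0.001], [90.0, -187.0, -1.0], 0.62)]
top cup [([0.654, -0.335, 0.002], [-311.0, 18.0, 2.0], 0.64), ([0.541, 0.061, 0.049], [100.0, -3.0, 49.0], 0.53)]
top squeegee [([0.401, -0.057, 0.001], [34.0, 168.0, 1.0], 0.86)]
top knife [([0.393, 0.196, 0.004], [276.0, 93.0, 4.0], 0.86), ([0.711, -0.103, 0.014], [-109.0, -111.0, 14.0], 0.73)]
top brush [([0.711, -0.101, 0.014], [-108.0, -112.0, 14.0], 0.74), ([0.391, 0.198, 0.003], [278.0, 94.0, 3.0], 0.45)]
```

View pics/sceneD.png

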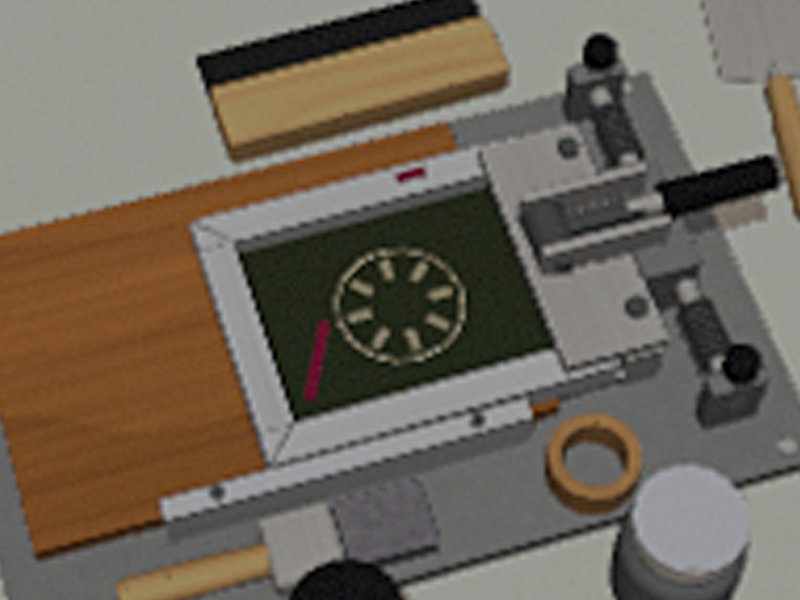

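View pics/topD.png

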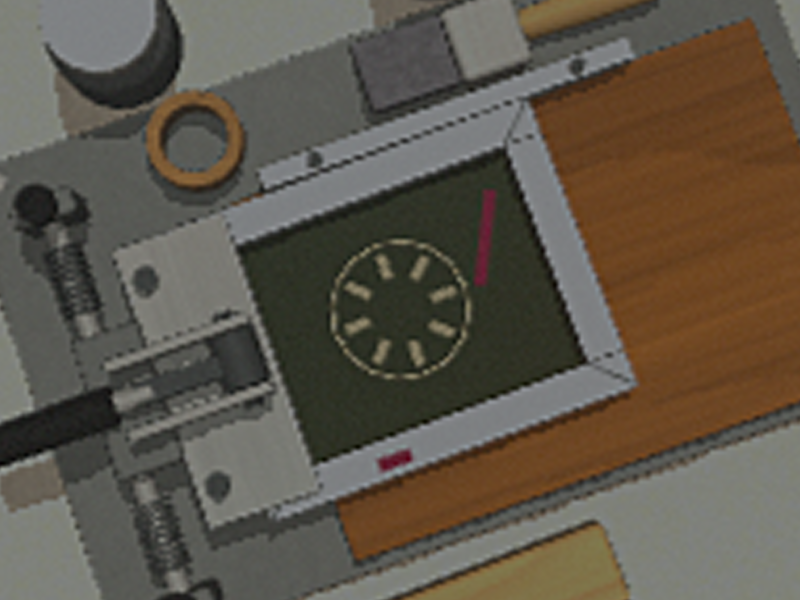

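```bash
python3 - <<'E'
from h import *
p=np.load("press0.npy")
for c,uv in(("top",(288,210)),("scene",(288,226))):
    print(c,((proj(c,toW(p,[[-.1,-.08,.05],[-.1,.08,.05]]))-uv)*4.2+[400,300]).round())
o=manip.get_obs();print(o["contact_force"].round(1),o["time_s"]);manip.job_done()
E
```

```text
top [[526.  90.]
 [639. 379.]]
scene [[271. 470.]
 [190. 226.]]
[-0.1 -0.4  0.4] 24.8667
the job is handed in; nothing more can be done
```

The screen is loaded fully home and locked, and I handed the job in at 24.9 s of the 58 s allowed, with the arm clear.

- **Loading:** I squared the screen against the fence with a two-finger push, then fed it under the jaw with a broad push on the rear rail. I repeated both pushes. Each one met firm resistance at the same place: about 8–17 N, and the same position to within about 0.5 mm.
- **Clamping:** I swung the lever down along its arc until the force rose sharply at the expected end-stop height. Both cameras then put the grip 77–78 mm above the table, which means the lever is level and the clamp closed.
- **Last checks:** The final pictures show the screen flush along the fence, square and under the jaw. The other things read within about 6 mm of their first positions, which is about the networks' scatter.
- **What disagreed:**
    - The scene-camera network put the screen about 10 mm off in y. The top camera, the contact positions and the picture itself contradict that.
    - My rear-corner check showed the screen within about 2 mm of the predicted home position, which is as fine as the calibration allows.
    - The fingers pressed the lever with about 50 N (46 N of it downward) for a moment at its end stop, more than it needed. That was finger contact, not the gripper's body, and well under the 120 N wrist limit.

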